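# Turn a welded coupon over in its hinged grinding holder

## Task

Two hinged turnover holders stand open on the grinding bench. Take the one holding the rectangular steel coupon with the weld bead: close its lid over the coupon, then swing the tray and lid together all the way over to the other side, so that the coupon lies shut in with its underside up for grinding. Leave the other holder, with the round copper blank, as it is.

Things in the scene. Friction and masses are not known exactly. Their poses are not given: they have to be found in the camera images.
- tray (a joint): Angle (rad) of the coupon holder's black tray about the level steel pin, 45 mm above the bench: 0 = level, pocket up (start); pi = turned right over, level beyond the pin (end stop). Stiff hinge: stays where left, about 5 N at its knob swings it. The tray is a windowed frame 70 x 88 mm, 18 to 88 mm from the pin.
- lid (a joint): Angle (rad) between blue lid and tray of that holder, on the same pin: 0 = shut (end stop); 1.5 to 1.95 = open at the start, upright or leaning past the pin. Windowed frame like the tray. Stiff hinge: stays where left, also shut upside down; about 2 N at its knob moves it. Lifting by the lid's knob only opens it; the tray's knob swings tray and shut lid together.
- tray_knob (a point): Centre of the yellow revolving knob, a disc 24 mm across, 18 mm wide along y, that spins freely about y at the end of a 10 mm rod on the tray's free edge, 118 mm from the pin. Axes turn with the tray: x to the pin (its axis 118 mm along +x), y parallel to it, z up at angle 0. At 0 and pi it is 45 mm above the bench, clear of the stand's 8 mm foot; as the angle grows it goes up and over along the starting x.
- lid_knob (a point): Centre of the red revolving knob, same size, spinning freely about y at the end of a 10 mm rod on the lid's free edge, 118 mm from the pin; axes turn with the lid (x to the pin, y parallel to it). When shut it lies level with the yellow knob, 56 mm from it along tray_knob's +y, on the same side of the pin.
- coupon_center (a point): Centre of the rectangular steel coupon, 50 x 70 x 6 mm, 0.16 kg, dark weld bead on its upper face (its z, up at the start). Loose in the tray's pocket, 58 x 76 mm, 10 mm deep, centred 65 mm along x and 28 mm along y from tray_knob.
- lid_b_knob (a point): Centre of the red knob of the open lid of the other, identical holder, which carries a round copper blank, 50 mm across. To be left alone.
There are look-alikes about, which are no part of the job. Leave any blue or yellow look-alike of the part that bears coupon_center alone.

How it is judged:
On the way:
1. the lid is shut over the coupon while the tray still lies on its starting side (value of joint lid below 0.17 rad and value of joint tray below 0.35 rad and x of coupon_center in the frame of tray_knob between 0.053 and 0.077 m and y of coupon_center in the frame of tray_knob between 0.016 and 0.04 m and z of coupon_center in the frame of tray_knob between -0.012 and 0.012 m), for 0.2 s.
At the end, for the whole second after the job is handed in: The coupon's holder has been turned over to the other side (tray within 10 degrees of level), at rest, its lid within 10 degrees of shut, with the coupon inside the pocket (within 12 mm of its centre) and its weld bead facing down (value of joint lid below 0.17 rad and value of joint tray above 2.96 rad and angle between coupon_center's own z axis and vertical above 2.8 rad and velocity of joint tray between -0.05 and 0.05 rad/s and x of coupon_center in the frame of tray_knob between 0.053 and 0.077 m and y of coupon_center in the frame of tray_knob between 0.016 and 0.04 m and z of coupon_center in the frame of tray_knob between -0.012 and 0.012 m); the robot touches nothing.
It fails at once if the other holder is disturbed (its lid's knob moves more than 25 mm) (distance of lid_b_knob from where it was at the start of the episode above 0.025 m).
It also fails if it takes over 48 s, if anything falls off the work surface, if the arm or the gripper's body presses on something with over 40 N, if the wrist force passes 120 N, or if a joint passes its speed limit or range.

## Robot

A 6-joint arm with a two-finger parallel gripper is mounted at the origin on the work surface. World frame = base frame: x ahead of the robot, y to its left, z up, the work surface at z = 0. Lengths are in m, angles in rad, forces in N, time in s.
With the tool pointing down it reaches from about 0.325 to 0.775 m from the base axis. Payload 5.5 kg.
Tool frame: the origin (TCP) lies midway between the tips of the shut fingers; the grasp point (between the pads) lies 19 mm behind it; z points along the fingers, y is the direction in which the jaws open and shut (so a half turn about z gives the same grasp; the last joint's range is limited). The gripper opens to 88 mm and grips with 3 to 60 N. Pads are 20 mm wide; open, the fingers measure 115 mm over their backs; the gripper's body (75 mm by 178 mm) begins 61 mm behind the grasp point.
Start: joints at [1.155, 0.091, 1.231, -0, 1.82, -0.057], TCP at [0.211, 0.562, 0.203] pointing down, gripper open.
Joint ranges: [-2.87, 2.87], [-0.86, 2.18], [0.17, 2.46], [-1.51, 4.65], [0.06, 2.69], [-2.65, 2.65]. Speed limits (rad/s): [2.57, 2.57, 3.01, 3.14, 3.14, 3.14].

## Interface

Orientations are given as a rotation vector (axis times angle).
In Python, from workcell import robot gives the robot as it stands.
- The arm moves only by the shell command python3 -m creep 'ROWS'. ROWS is JSON, a list of rows, each an object of numbers: "tx", "ty", "tz": the shift along the tool's x, y, z in cm; "yaw": the turn about the tool's z in units of 5 degrees (1.0 is 5 degrees); "fingers": the closure, from 0 (fully open) to 1 (shut). A call has 1 to 8 rows; each row is the pose to reach, as a shift and turn from the pose commanded when the call began, along the tool's axes at that moment; what a row does not reach only later rows make up. A row lasts 1/10 s, in which the tool goes at most 50 mm and 8.59 degrees, less where a joint would pass 70% of its speed; a pose out of reach is approached as far as the arm can. A call with a gripper value outside its range is refused whole. The fingers move at their own pace and stop on an object; the grip force is fixed at half the most. Time passes only in rows, so rows that repeat a pose let the fingers close. It gives the time, the measured TCP pose, the force and the opening at its end, in the units of the state.
- robot.state(): the state, without advancing time (a new reading comes with each control period).
- robot.capture(name): name is "side" or "top" or "wrist"; returns a dict with "pixels" (420x560x3 uint8, red, green, blue), "fov_y" (degrees; the focal length in pixels is half the picture's height over the tangent of half this angle, whatever the lens; pixels are square), "cx", "cy" (the principal point, pixels), "world_to_cam" (4x4, takes a point from world to camera coordinates). Camera axes: x right, y up, looking along -z (the intrinsics and any distortion apply to the point x, -y, -z); pixel columns grow to the right and rows downward; lengths in m; the calibration is good to about 2 mm. A picture is of the moment at which its call begins. There is no depth.
- robot.hand_in(): hands the job in, once; it reports no verdict.
The state is a dict: "time": time; "joint_pos": joint angles; "dq": joint speeds; "joint_efforts": joint torques, N m; "tool_pos": TCP position; "eef_rot": TCP orientation; "ft_force": force on the tool from outside, world axes, zero at the start; "torque": the same for the moment, N m; "opening": finger opening in m.
Only numpy, scipy, OpenCV 4.12 (cv2) and the standard library are available. Lean on these libraries where they do the work, as an engineer would, in place of code of your own. Each camera call takes 0.05 s, during which the arm holds its last target.

## Working session

There is one attempt and no reset: what is moved stays moved. The work goes in short steps, Python scripts to look and compute and a shell command to move; the robot and the scene stay as the last step left them, time stands still between calls to the robot, and variables do not carry over. Pictures are saved under pics/ and viewed, and the job is handed in when it is done.

```bash
ls; mkdir -p pics; cat > h.py <<'E'
import numpy as np,cv2,json
from workcell import robot
from scipy.spatial.transform import Rotation as R
def snap(n,f):
    c=robot.capture(n); cv2.imwrite(f'pics/{f}.png',cv2.cvtColor(c['pixels'],cv2.COLOR_RGB2BGR))
    d={k:(np.array(v).tolist()) for k,v in c.items() if k!='pixels'}; json.dump(d,open(f'pics/{f}.json','w')); return c
def load(f):
    return json.load(open(f'pics/{f}.json'))
def ray(f,u,v):
    c=load(f); F=210/np.tan(np.radians(c['fov_y'])/2); M=np.linalg.inv(np.array(c['world_to_cam']))
    d=M[:3,:3]@np.array([(u-c['cx'])/F,-(v-c['cy'])/F,-1]); return M[:3,3],d
def onz(f,u,v,z):
    o,d=ray(f,u,v); return o+d*(z-o[2])/d[2]
def proj(f,p):
    c=load(f); F=210/np.tan(np.radians(c['fov_y'])/2); q=np.array(c['world_to_cam'])@np.r_[p,1]
    return c['cx']+F*q[0]/-q[2], c['cy']-F*q[1]/-q[2]
def tri(l):
    A=0;b=0
    for f,u,v in l:
        o,d=ray(f,u,v); d/=np.linalg.norm(d); P=np.eye(3)-np.outer(d,d); A=A+P; b=b+P@o
    p=np.linalg.solve(A,b); return p,[np.subtract(proj(f,p),(u,v)).round(1) for f,u,v in l]
def crop(f,x,y,w,h,s,o):
    i=cv2.imread(f'pics/{f}.png')[y:y+h,x:x+w]; cv2.imwrite(f'pics/{o}.png',cv2.resize(i,None,fx=s,fy=s,interpolation=cv2.INTER_CUBIC))
E
python3 - <<'E'
from h import *
for n in ['side','top','wrist']:
    c=snap(n,n+'0'); print({k:v for k,v in c.items() if k!='pixels'})
print(robot.state())
E
```

```text
pics
{'fov_y': 48.88882733375141, 'cx': 275.0655888013375, 'cy': 205.76564919267236, 'world_to_cam': array([[ 0.96910223, -0.24652147,  0.00824799, -0.49519022],
       [ 0.13182129,  0.5458871 ,  0.82742397, -0.08643599],
       [-0.20848025, -0.80077115,  0.56151718, -0.83752556],
       [ 0.        ,  0.        ,  0.        ,  1.        ]])}
{'fov_y': 45.523292020553214, 'cx': 282.28695628396895, 'cy': 212.8464657968144, 'world_to_cam': array([[ 0.01255789, -0.99987747,  0.0093463 , -0.08494291],
       [ 0.9826585 ,  0.01406988,  0.18488997, -0.50013394],
       [-0.18499882,  0.00686239,  0.98271478, -0.81628713],
       [ 0.        ,  0.        ,  0.        ,  1.        ]])}
{'fov_y': 58.012484191782185, 'cx': 281.09287216156184, 'cy': 214.01406081516495, 'world_to_cam': array([[ 0.35220845,  0.93592084, -0.00117909, -0.59926548],
       [-0.89166098,  0.33516908, -0.30430641,  0.03639448],
       [-0.28441151,  0.10823064,  0.95257347, -0.39197654],
       [ 0.        ,  0.        ,  0.        ,  1.        ]])}
{'time': 0.15, 'joint_pos': array([ 1.15530095e+00,  9.16653965e-02,  1.23160068e+00, -5.56704119e-06,
        1.81977271e+00, -5.67096865e-02]), 'dq': array([ 3.49430747e-04, -3.36110836e-04, -3.34935241e-03,  1.86206582e-03,
        2.10166982e-05,  1.51278374e-03]), 'joint_efforts': array([ 2.08711637e-03, -4.47042203e+01, -4.06911314e+01,  6.99812779e-02,
        2.73774698e-02, -9.10799372e-05]), 'tool_pos': array([0.2105927 , 0.56156708, 0.20178377]), 'eef_rot': array([-5.60503823e-01, -3.09084821e+00,  2.21031043e-03]), 'ft_force': array([-0.27540896,  1.02106468, -0.46326631]), 'torque': array([0.03241968, 0.04086348, 0.00303357]), 'opening': 0.08769607191193379}
```

View pics/side0.png

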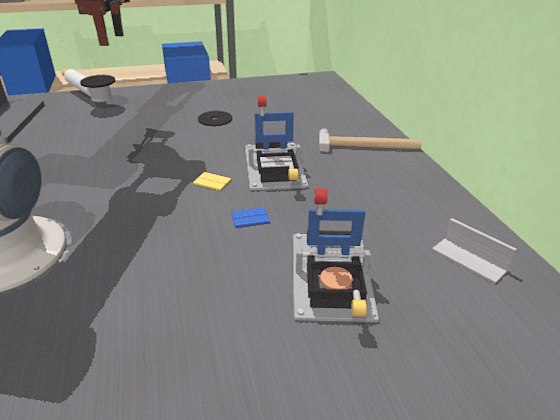

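View pics/top0.png

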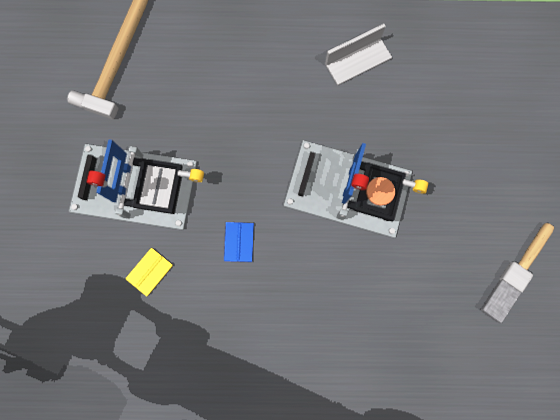

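View pics/wrist0.png

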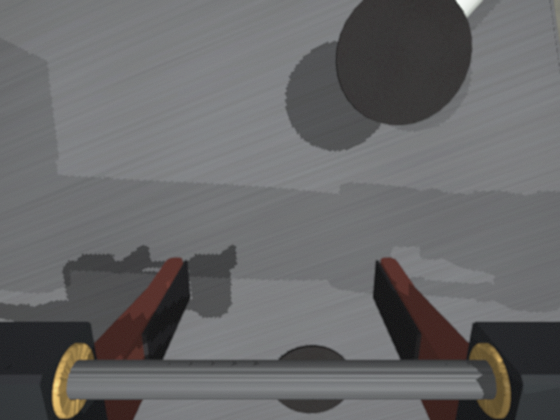

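Candidates: the holder at top (135,183) / side (275,160) with a rectangular steel plate, and the one at top (355,188) / side (335,270) with a round copper blank. I'll confirm with crops.

```bash
python3 - <<'E'
from h import *
crop('top0',60,130,160,110,5,'c1'); crop('side0',230,80,90,120,5,'c2')
E
```

```text
(no output)
```

View pics/c1.png

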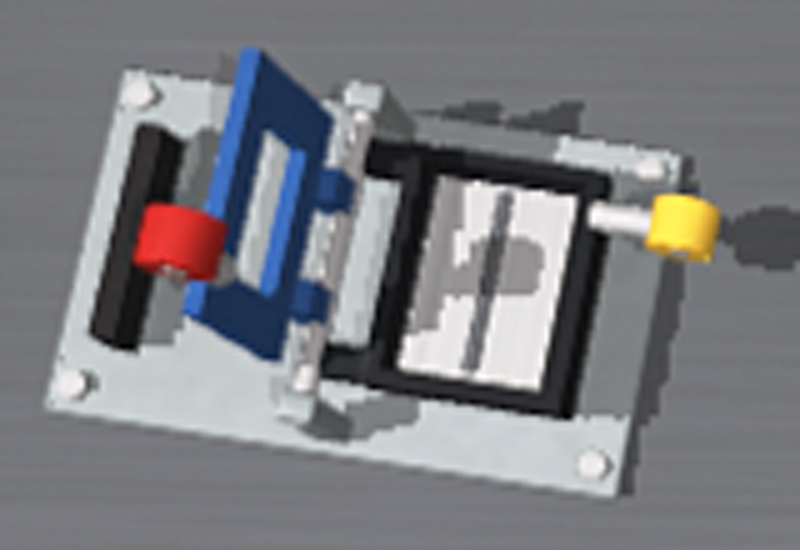

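View pics/c2.png

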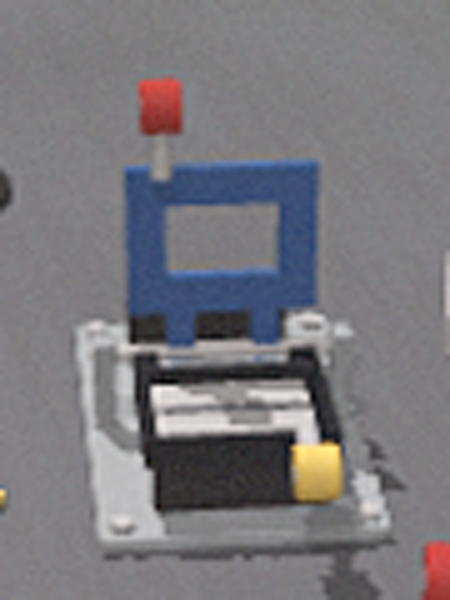

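```bash
python3 - <<'E'
from h import *
Y,e=tri([('top0',196.6,175.6),('side0',293.6,174.4)]);print('Y',Y,e,onz('top0',196.6,175.6,.045),onz('side0',293.6,174.4,.045))
Rd,e=tri([('top0',96,178.2),('side0',262.2,101.2)]);print('R',Rd,e)
a=onz('top0',131.6,153.6,.045);b=onz('top0',120.6,205.6,.045);print(a,b)
d=(a-b)/np.linalg.norm(a-b);print(d, 'dist Y-pin',np.cross(d,Y-b), 'R', (Rd-b)@d,(Y-b)@d)
E
```

```text
Y [0.56755067 0.07201091 0.04692238] [array([ 0.2, -1.2]), array([-1. ,  0.2])] [0.56581192 0.0726045  0.045     ] [0.57089348 0.07562793 0.045     ]
R [0.52998032 0.20268216 0.16430426] [array([ 0.2, -1.2]), array([-0.8,  0.2])]
[0.60410082 0.18878789 0.045     ] [0.51035595 0.2013777  0.045     ]
[ 0.99110212 -0.13310371  0.        ] dist Y-pin [-0.00025588 -0.00190528 -0.12060288] R 0.019276122585299895 0.07390500834295727
```

The crops confirm that the left holder in top (top 135,183) holds the rectangular plate with the weld bead. The knob geometry checks out: yellow is 120 mm from the pin at z≈0.046, and the red/yellow offset along the pin is 55 mm. I'll go above the red knob next.

```bash
python3 -m creep '[{"tx":-3,"ty":-1.5,"tz":-4,"yaw":1.6},{"tx":-7,"ty":-3.5,"tz":-7,"yaw":3.3},{"tx":-11,"ty":-5.5,"tz":-8,"yaw":5},{"tx":-15.5,"ty":-7.7,"tz":-8,"yaw":6.7},{"tx":-20,"ty":-10,"tz":-8,"yaw":8.4},{"tx":-24,"ty":-12,"tz":-8,"yaw":10.1},{"tx":-28,"ty":-14,"tz":-8,"yaw":11.8},{"tx":-32,"ty":-16,"tz":-8,"yaw":13.5}]'; python3 - <<'E'
from h import *
s=robot.state(); print(s['tool_pos'],R.from_rotvec(s['eef_rot']).as_matrix().round(3),s['joint_pos'])
E
```

```text
[0.2105927  0.56156708 0.20178377] [[-0.936  0.351 -0.001]
 [ 0.351  0.936 -0.001]
 [ 0.    -0.001 -1.   ]] [ 1.15530095e+00  9.16653965e-02  1.23160068e+00 -5.56704119e-06
  1.81977271e+00 -5.67096865e-02]invalid input at $[0]: expected keys tx, ty, tz, yaw, fingers
```

```bash
python3 -m creep '[{"tx":-3,"ty":-1.5,"tz":-4,"yaw":1.6,"fingers":0.4},{"tx":-7,"ty":-3.5,"tz":-7,"yaw":3.3,"fingers":0.4},{"tx":-11,"ty":-5.5,"tz":-8,"yaw":5,"fingers":0.4},{"tx":-15.5,"ty":-7.7,"tz":-8,"yaw":6.7,"fingers":0.4},{"tx":-20,"ty":-10,"tz":-8,"yaw":8.4,"fingers":0.4},{"tx":-24,"ty":-12,"tz":-8,"yaw":10.1,"fingers":0.4},{"tx":-28,"ty":-14,"tz":-8,"yaw":11.8,"fingers":0.4},{"tx":-32,"ty":-16,"tz":-8,"yaw":13.5,"fingers":0.4}]'; python3 - <<'E'
from h import *
s=robot.state(); print(s['tool_pos'],R.from_rotvec(s['eef_rot']).as_matrix().round(3),s['joint_pos'])
E
```

```text
time: 0.95
tool_pos: [0.4551, 0.298, 0.2824]
eef_rot: [-2.19, -2.252, 0.0]
ft_force: [1.0, 0.4, -0.3]
opening: 0.0527
[0.45507967 0.29796395 0.28244108] [[-0.028  1.    -0.   ]
 [ 1.     0.028 -0.   ]
 [-0.    -0.    -1.   ]] [ 5.17138868e-01 -2.83856285e-02  1.21022333e+00  3.56325577e-05
  1.95994515e+00  4.89510420e-01]
```

```bash
python3 -m creep '[{"tx":0,"ty":0,"tz":0,"yaw":1,"fingers":0.4},{"tx":0,"ty":0,"tz":0,"yaw":1.9,"fingers":0.4},{"tx":0,"ty":0,"tz":0,"yaw":1.9,"fingers":0.4},{"tx":0,"ty":0,"tz":0,"yaw":1.9,"fingers":0.4}]'; python3 - <<'E'
from h import *
s=robot.state(); print(s['tool_pos'],R.from_rotvec(s['eef_rot']).as_matrix().round(3))
snap('wrist','w1');snap('top','t1');print(proj('w1',[.53,.203,.164]),proj('w1',[.568,.073,.045]))
E
```

```text
time: 1.35
tool_pos: [0.454, 0.2997, 0.2824]
eef_rot: [-2.361, -2.073, 0.001]
ft_force: [-0.1, -0.5, -0.4]
opening: 0.053
[0.45401914 0.29965826 0.282409  ] [[ 0.129  0.992 -0.   ]
 [ 0.992 -0.129 -0.   ]
 [-0.    -0.    -1.   ]]
(np.float64(379.56632439171324), np.float64(292.9923596377124)) (np.float64(391.45931889985707), np.float64(332.0422939426714))
```

View pics/w1.png

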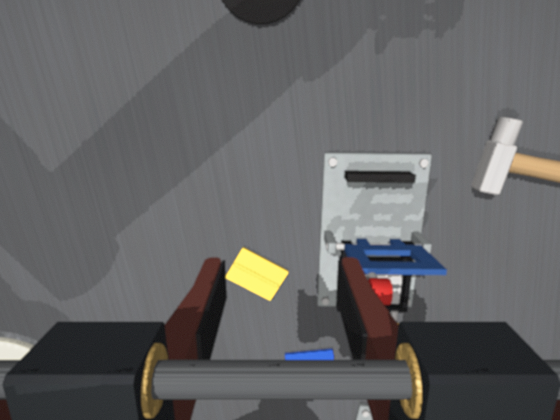

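```bash
python3 - <<'E'
from h import *
crop('w1',300,130,160,190,3,'c3')
p,e=tri([('top0',96,178.2),('side0',262.2,101.2),('w1',382,291)]);print(p,e)
a=onz('w1',333,162,.01);b=onz('w1',424,162,.01);print(a,b,(b-a)/np.linalg.norm(b-a))
s=robot.state();M=R.from_rotvec(s['eef_rot']).as_matrix();t=p-[0,0,.015];print((M.T@(t-s['tool_pos']))*100)
E
```

```text
[0.5310258  0.20393697 0.16330177] [array([-0.4, -1.8]), array([-0.5,  0.4]), array([-1.5,  0.5])]
[0.51683463 0.29622928 0.01      ] [0.62571108 0.28190899 0.01      ] [ 0.99146084 -0.13040473  0.        ]
[-8.51746246  8.89086784 13.4233956 ]
```

View pics/c3.png

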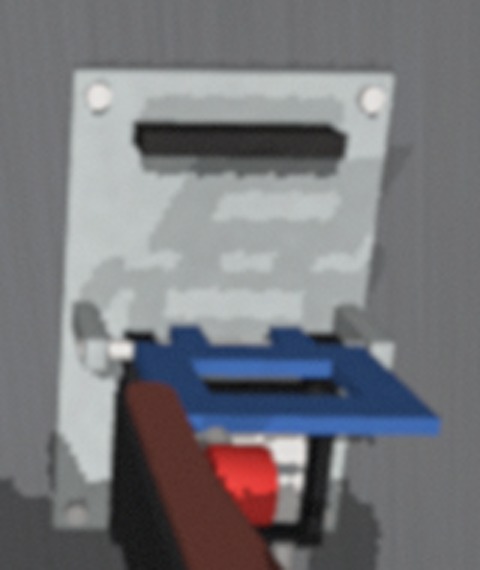

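```bash
python3 -m creep '[{"tx":-3,"ty":3.2,"tz":0,"yaw":0,"fingers":0.4},{"tx":-6,"ty":6.3,"tz":0,"yaw":0,"fingers":0.4},{"tx":-8.5,"ty":8.9,"tz":2,"yaw":0,"fingers":0.4},{"tx":-8.5,"ty":8.9,"tz":5,"yaw":0,"fingers":0.4},{"tx":-8.5,"ty":8.9,"tz":8,"yaw":0,"fingers":0.4},{"tx":-8.5,"ty":8.9,"tz":8,"yaw":0,"fingers":0.4},{"tx":-8.5,"ty":8.9,"tz":8,"yaw":0,"fingers":0.4}]'; python3 - <<'E'
from h import *
snap('wrist','w2')
E
```

```text
time: 2.15
tool_pos: [0.5308, 0.204, 0.2029]
eef_rot: [-2.361, -2.072, 0.001]
ft_force: [0.1, 0.4, 1.5]
opening: 0.0525
```

View pics/w2.png

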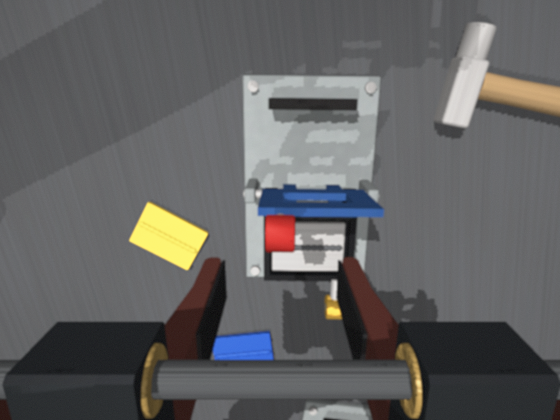

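```bash
python3 - <<'E'
from h import *
print(proj('w2',[.531,.204,.1633]))
p,e=tri([('top0',96,178.2),('side0',262.2,101.2),('w1',382,291),('w2',280,233.5)]);print(p,e)
Y,e=tri([('top0',196.6,175.6),('side0',293.6,174.4),('w2',334,307)]);print(Y,e)
crop('w2',220,170,180,170,4,'c4')
E
```

```text
(np.float64(281.33481035783234), np.float64(233.93606085004757))
[0.53082172 0.20407825 0.16329048] [array([-0.5, -1.6]), array([-0.6,  0.4]), array([-1.8,  0.4]), array([1. , 0.3])]
[0.56799815 0.07312432 0.04555869] [array([-0.3, -1.3]), array([-1. ,  0.5]), array([0. , 0.7])]
```

View pics/c4.png

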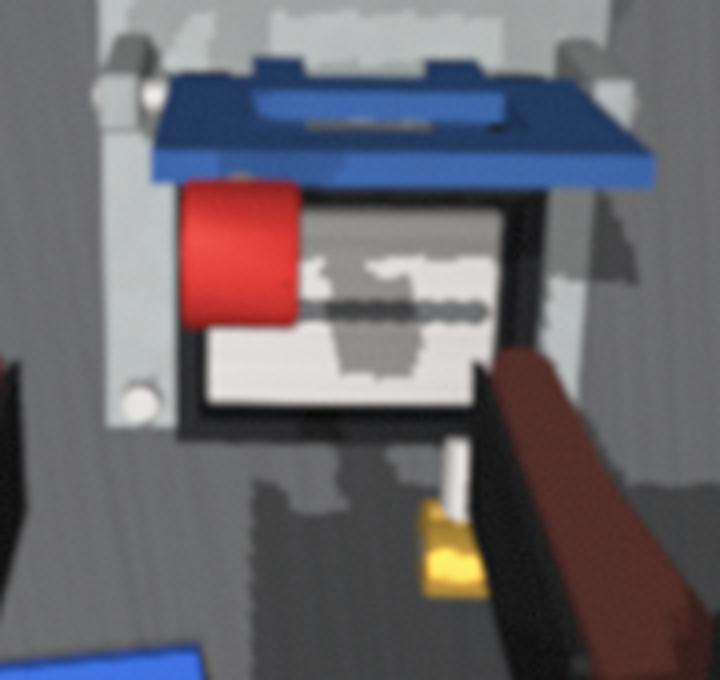

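```bash
python3 -m creep '[{"tx":0,"ty":0,"tz":3,"yaw":0,"fingers":0.4},{"tx":0,"ty":0,"tz":5.5,"yaw":0,"fingers":0.4},{"tx":0,"ty":0,"tz":5.5,"yaw":0,"fingers":0.4},{"tx":0,"ty":0,"tz":5.5,"yaw":0,"fingers":0.9},{"tx":0,"ty":0,"tz":5.5,"yaw":0,"fingers":0.9},{"tx":0,"ty":0,"tz":5.5,"yaw":0,"fingers":0.9},{"tx":0,"ty":0,"tz":5.5,"yaw":0,"fingers":0.9},{"tx":0,"ty":0,"tz":5.5,"yaw":0,"fingers":0.9}]'
```

```text
time: 3.0
tool_pos: [0.5301, 0.204, 0.1487]
eef_rot: [-2.361, -2.07, 0.002]
ft_force: [-7.0, 0.4, 5.1]
opening: 0.0175
```

```bash
python3 -m creep '[{"tx":-0.7,"ty":0,"tz":0,"yaw":0,"fingers":0.9},{"tx":-1.73,"ty":0,"tz":0.03,"yaw":0,"fingers":0.9},{"tx":-2.75,"ty":0,"tz":0.16,"yaw":0,"fingers":0.9},{"tx":-3.75,"ty":0,"tz":0.38,"yaw":0,"fingers":0.9},{"tx":-4.74,"ty":0,"tz":0.69,"yaw":0,"fingers":0.9},{"tx":-5.69,"ty":0,"tz":1.09,"yaw":0,"fingers":0.9},{"tx":-6.6,"ty":0,"tz":1.56,"yaw":0,"fingers":0.9},{"tx":-7.47,"ty":0,"tz":2.11,"yaw":0,"fingers":0.9}]'
```

```text
time: 3.8
tool_pos: [0.5196, 0.13, 0.1267]
eef_rot: [-2.36, -2.069, 0.003]
ft_force: [-6.9, 1.6, 1.9]
opening: 0.0174
```

```bash
python3 -m creep '[{"tx":-0.81,"ty":-0.05,"tz":0.63,"yaw":0,"fingers":0.9},{"tx":-1.57,"ty":-0.1,"tz":1.33,"yaw":0,"fingers":0.9},{"tx":-2.27,"ty":-0.1,"tz":2.09,"yaw":0,"fingers":0.9},{"tx":-2.9,"ty":-0.1,"tz":2.9,"yaw":0,"fingers":0.9},{"tx":-3.45,"ty":-0.1,"tz":3.77,"yaw":0,"fingers":0.9},{"tx":-3.92,"ty":-0.1,"tz":4.68,"yaw":0,"fingers":0.9},{"tx":-4.32,"ty":-0.1,"tz":5.63,"yaw":0,"fingers":0.9},{"tx":-4.63,"ty":-0.1,"tz":6.62,"yaw":0,"fingers":0.9}]' && python3 -m creep '[{"tx":-0.22,"ty":0,"tz":1.0,"yaw":0,"fingers":0.9},{"tx":-0.36,"ty":0,"tz":2.02,"yaw":0,"fingers":0.9},{"tx":-0.4,"ty":0,"tz":2.9,"yaw":0,"fingers":0.9},{"tx":-0.4,"ty":0,"tz":3.05,"yaw":0,"fingers":0.9},{"tx":-0.4,"ty":0,"tz":3.15,"yaw":0,"fingers":0.9}]';  python3 - <<'E'
from h import *
snap('side','s3');snap('top','t3');snap('wrist','w3')
crop('s3',200,60,160,150,4,'c5');crop('t3',60,120,180,120,4,'c6')
E
```

```text
time: 4.6
tool_pos: [0.5131, 0.0848, 0.0596]
eef_rot: [-2.36, -2.069, 0.001]
ft_force: [-4.7, 5.7, 0.2]
opening: 0.0175
time: 5.1
tool_pos: [0.5129, 0.0812, 0.0301]
eef_rot: [-2.36, -2.069, -0.001]
ft_force: [-9.5, 4.6, 11.8]
opening: 0.0175
```

View pics/c5.png

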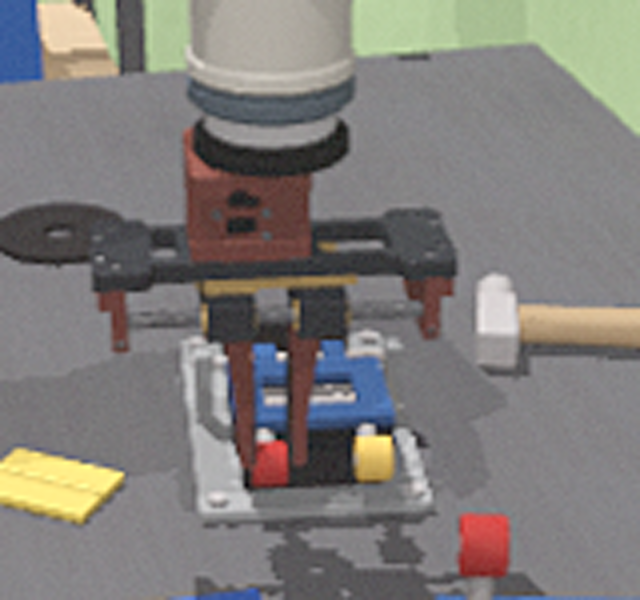

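View pics/w3.png

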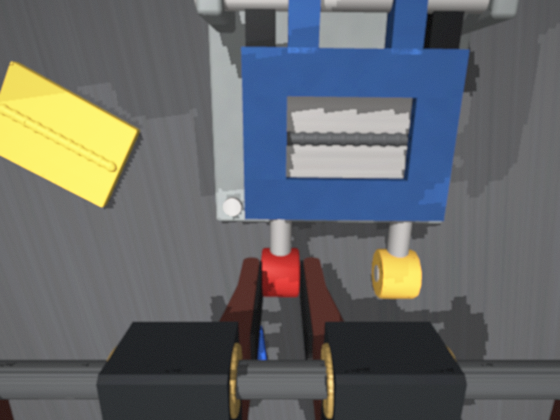

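```bash
python3 -m creep '[{"tx":0,"ty":-0.05,"tz":-0.1,"yaw":0,"fingers":0.55},{"tx":0,"ty":-0.05,"tz":-0.1,"yaw":0,"fingers":0.55},{"tx":0,"ty":-0.05,"tz":-0.1,"yaw":0,"fingers":0.55},{"tx":0,"ty":-0.05,"tz":-2,"yaw":0,"fingers":0.55},{"tx":0,"ty":-0.05,"tz":-5.5,"yaw":0,"fingers":0.55},{"tx":0,"ty":2.5,"tz":-5.5,"yaw":0,"fingers":0.55},{"tx":0,"ty":5.5,"tz":-5.5,"yaw":0,"fingers":0.55},{"tx":0,"ty":5.5,"tz":-5.5,"yaw":0,"fingers":0.55}]';  python3 - <<'E'
from h import *
snap('side','s4');snap('wrist','w4')
crop('s4',200,60,160,150,4,'c7')
print(proj('w4',[.568,.0735,.045]),proj('w4',[.5125,.081,.045]))
E
```

```text
time: 6.05
tool_pos: [0.5703, 0.0717, 0.0828]
eef_rot: [2.364, 2.069, -0.001]
ft_force: [-0.7, 0.2, -0.8]
opening: 0.04
(np.float64(279.48426699495735), np.float64(233.17445790326403)) (np.float64(189.05977526309152), np.float64(233.10687071414858))
```

View pics/c7.png

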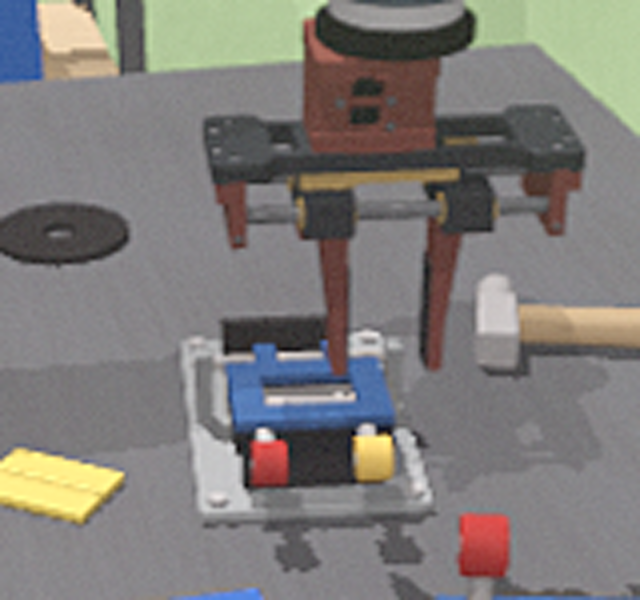

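View pics/w4.png

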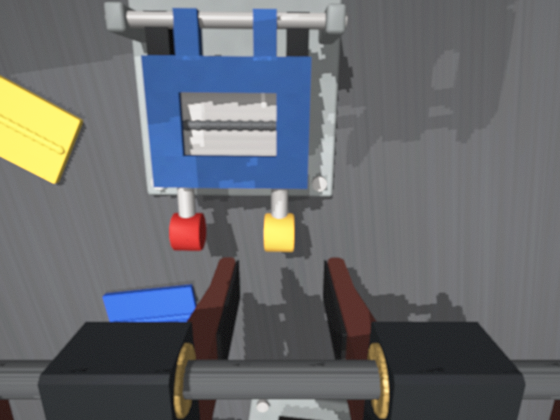

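```bash
python3 -m creep '[{"tx":0.15,"ty":-0.25,"tz":2.5,"yaw":0,"fingers":0.55},{"tx":0.15,"ty":-0.25,"tz":5.2,"yaw":0,"fingers":0.55},{"tx":0.15,"ty":-0.25,"tz":5.2,"yaw":0,"fingers":0.55},{"tx":0.15,"ty":-0.25,"tz":5.2,"yaw":0,"fingers":0.9},{"tx":0.15,"ty":-0.25,"tz":5.2,"yaw":0,"fingers":0.9},{"tx":0.15,"ty":-0.25,"tz":5.2,"yaw":0,"fingers":0.9},{"tx":0.15,"ty":-0.25,"tz":5.2,"yaw":0,"fingers":0.9}]'
```

```text
time: 6.85
tool_pos: [0.5678, 0.0744, 0.0339]
eef_rot: [2.361, 2.068, 0.006]
ft_force: [3.5, 0.3, 1.2]
opening: 0.0171
```

```bash
python3 -m creep '[{"tx":0,"ty":0,"tz":0,"yaw":0,"fingers":0.9}]'; python3 - <<'E'
from h import *
snap('wrist','w5')
crop('w5',200,160,160,150,4,'c8')
E
```

```text
time: 6.95
tool_pos: [0.5678, 0.0744, 0.0339]
eef_rot: [2.361, 2.068, 0.006]
ft_force: [4.0, -1.8, 3.5]
opening: 0.0168
```

View pics/c8.png

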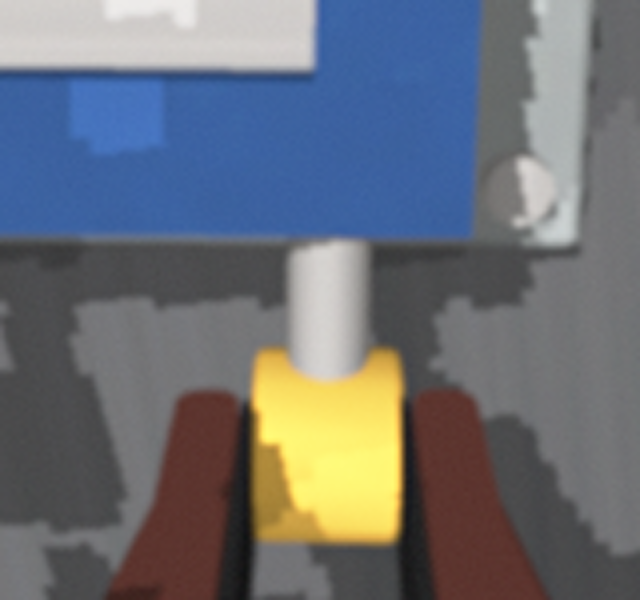

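```bash
python3 -m creep '[{"tx":0.04,"ty":0,"tz":-1.03,"yaw":0,"fingers":0.9},{"tx":0.18,"ty":0,"tz":-2.05,"yaw":0,"fingers":0.9},{"tx":0.4,"ty":0,"tz":-3.05,"yaw":0,"fingers":0.9},{"tx":0.71,"ty":0,"tz":-4.04,"yaw":0,"fingers":0.9},{"tx":1.1,"ty":0,"tz":-4.99,"yaw":0,"fingers":0.9},{"tx":1.58,"ty":0,"tz":-5.9,"yaw":0,"fingers":0.9},{"tx":2.13,"ty":0,"tz":-6.77,"yaw":0,"fingers":0.9},{"tx":2.76,"ty":0,"tz":-7.58,"yaw":0,"fingers":0.9}]'; python3 - <<'E'
from h import *
snap('side','s6')
crop('s6',200,60,160,150,4,'c9')
E
```

```text
time: 7.8
tool_pos: [0.5712, 0.1003, 0.1077]
eef_rot: [2.362, 2.066, 0.001]
ft_force: [10.1, -5.3, -3.5]
opening: 0.0169
```

View pics/c9.png

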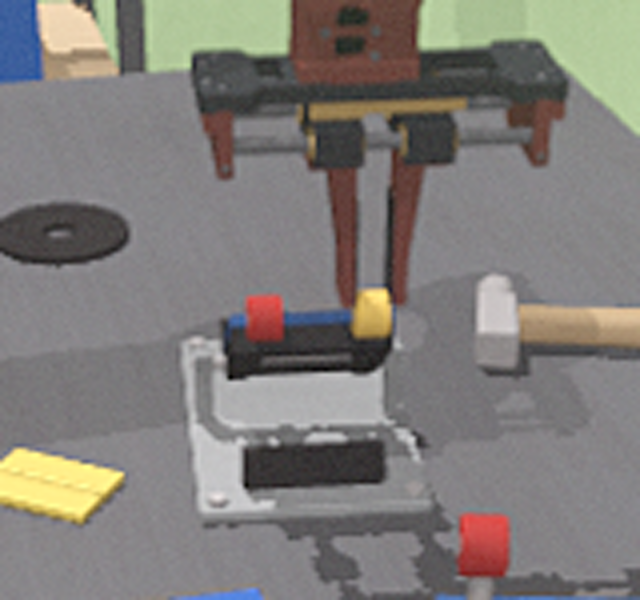

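```bash
python3 -m creep '[{"tx":0.7,"ty":0.05,"tz":-0.76,"yaw":0,"fingers":0.9},{"tx":1.46,"ty":0.1,"tz":-1.46,"yaw":0,"fingers":0.9},{"tx":2.27,"ty":0.1,"tz":-2.09,"yaw":0,"fingers":0.9},{"tx":3.14,"ty":0.1,"tz":-2.64,"yaw":0,"fingers":0.9},{"tx":4.05,"ty":0.1,"tz":-3.11,"yaw":0,"fingers":0.9},{"tx":5.0,"ty":0.1,"tz":-3.51,"yaw":0,"fingers":0.9},{"tx":5.99,"ty":0.1,"tz":-3.82,"yaw":0,"fingers":0.9},{"tx":6.99,"ty":0.1,"tz":-4.04,"yaw":0,"fingers":0.9}]' && python3 -m creep '[{"tx":1.02,"ty":0,"tz":-0.13,"yaw":0,"fingers":0.9},{"tx":2.05,"ty":0,"tz":-0.18,"yaw":0,"fingers":0.9},{"tx":3.08,"ty":0,"tz":-0.13,"yaw":0,"fingers":0.9},{"tx":4.1,"ty":0,"tz":0,"yaw":0,"fingers":0.9},{"tx":5.1,"ty":0,"tz":0.22,"yaw":0,"fingers":0.9},{"tx":6.09,"ty":0,"tz":0.53,"yaw":0,"fingers":0.9},{"tx":7.04,"ty":0,"tz":0.93,"yaw":0,"fingers":0.9},{"tx":7.95,"ty":0,"tz":1.4,"yaw":0,"fingers":0.9}]'; python3 - <<'E'
from h import *
snap('side','s7');snap('wrist','w7')
crop('s7',200,0,160,200,3,'c10')
E
```

```text
time: 8.65
tool_pos: [0.5813, 0.1695, 0.1498]
eef_rot: [2.362, 2.065, 0.002]
ft_force: [5.3, -5.5, 3.5]
opening: 0.0166
time: 9.45
tool_pos: [0.5927, 0.2498, 0.1361]
eef_rot: [2.361, 2.066, 0.008]
ft_force: [8.0, -1.0, 3.7]
opening: 0.0171
```

View pics/c10.png

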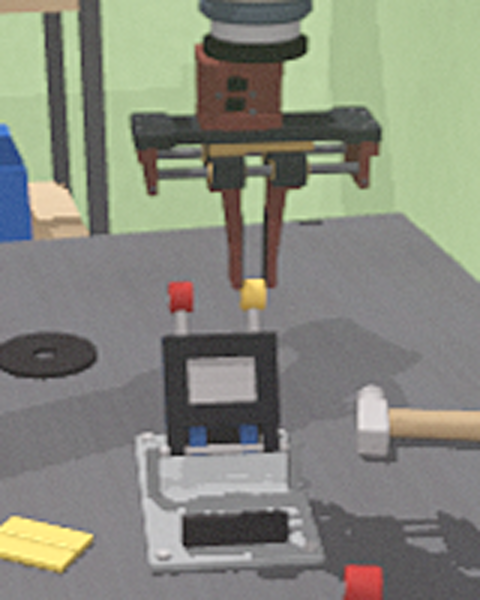

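View pics/w7.png

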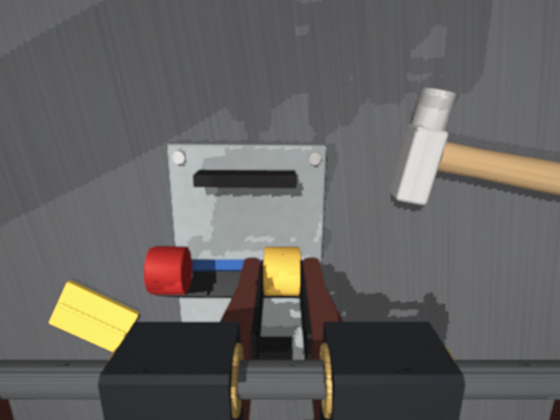

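```bash
python3 -m creep '[{"tx":0.87,"ty":0.05,"tz":0.55,"yaw":0,"fingers":0.9},{"tx":1.68,"ty":0.05,"tz":1.18,"yaw":0,"fingers":0.9},{"tx":2.44,"ty":0.05,"tz":1.88,"yaw":0,"fingers":0.9},{"tx":3.14,"ty":0.05,"tz":2.64,"yaw":0,"fingers":0.9},{"tx":3.77,"ty":0.05,"tz":3.45,"yaw":0,"fingers":0.9},{"tx":4.32,"ty":0.05,"tz":4.32,"yaw":0,"fingers":0.9},{"tx":4.79,"ty":0.05,"tz":5.23,"yaw":0,"fingers":0.9},{"tx":5.19,"ty":0.05,"tz":6.18,"yaw":0,"fingers":0.9}]' && python3 -m creep '[{"tx":0.31,"ty":0,"tz":0.99,"yaw":0,"fingers":0.9},{"tx":0.53,"ty":0,"tz":1.99,"yaw":0,"fingers":0.9},{"tx":0.67,"ty":0,"tz":2.9,"yaw":0,"fingers":0.9},{"tx":0.71,"ty":0,"tz":3.6,"yaw":0,"fingers":0.9},{"tx":0.71,"ty":0,"tz":4.0,"yaw":0,"fingers":0.9},{"tx":0.71,"ty":0,"tz":4.1,"yaw":0,"fingers":0.9},{"tx":0.71,"ty":0,"tz":4.1,"yaw":0,"fingers":0.9}]'; python3 - <<'E'
from h import *
snap('side','s8');snap('wrist','w8')
crop('s8',200,0,160,200,3,'c11')
E
```

```text
time: 10.35
tool_pos: [0.6, 0.3014, 0.0733]
eef_rot: [2.361, 2.067, 0.008]
ft_force: [8.9, -0.7, 1.8]
opening: 0.0171
time: 11.05
tool_pos: [0.601, 0.3081, 0.0338]
eef_rot: [2.361, 2.067, 0.008]
ft_force: [6.9, -0.5, 5.7]
opening: 0.0171
```

View pics/c11.png

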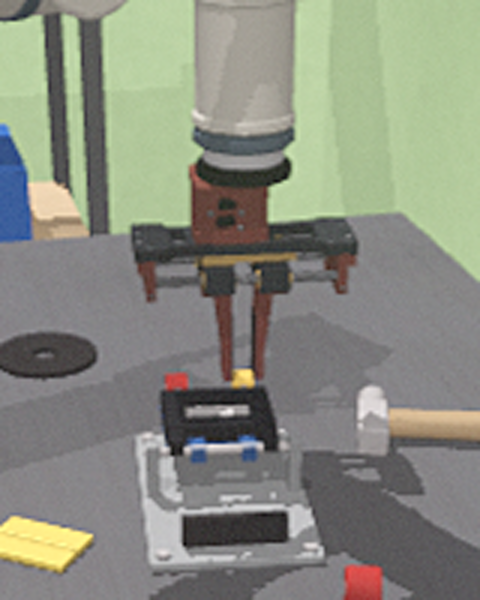

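View pics/w8.png

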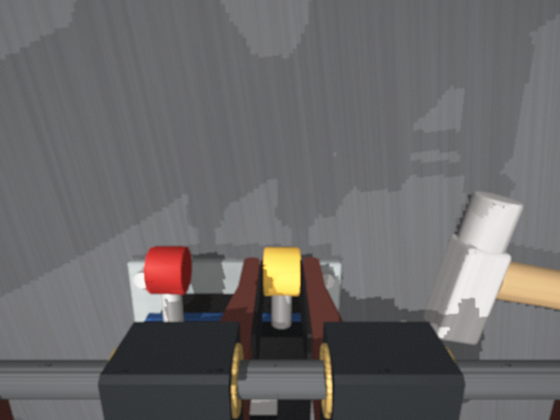

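```bash
python3 -m creep '[{"tx":0,"ty":0,"tz":0.2,"yaw":0,"fingers":0.9},{"tx":0,"ty":0,"tz":0.3,"yaw":0,"fingers":0.9},{"tx":0,"ty":0,"tz":0.3,"yaw":0,"fingers":0.9}]'; python3 -m creep '[{"tx":0,"ty":0,"tz":-0.2,"yaw":0,"fingers":0.9},{"tx":0,"ty":0,"tz":-0.2,"yaw":0,"fingers":0.55},{"tx":0,"ty":0,"tz":-0.2,"yaw":0,"fingers":0.55},{"tx":0,"ty":0,"tz":-0.2,"yaw":0,"fingers":0.55},{"tx":0,"ty":0,"tz":-3,"yaw":0,"fingers":0.55},{"tx":0,"ty":0,"tz":-7,"yaw":0,"fingers":0.55},{"tx":-4,"ty":0,"tz":-11,"yaw":0,"fingers":0.55},{"tx":-8,"ty":0,"tz":-14,"yaw":0,"fingers":0.55}]'; python3 - <<'E'
from h import *
snap('side','s9');snap('wrist','w9');snap('top','t9')
crop('s9',200,0,160,200,3,'c12')
E
```

```text
time: 11.45
tool_pos: [0.6012, 0.3083, 0.0334]
eef_rot: [2.361, 2.067, 0.011]
ft_force: [1.9, -2.3, 14.3]
opening: 0.0169
time: 12.25
tool_pos: [0.5878, 0.2344, 0.1649]
eef_rot: [-2.359, -2.073, 0.002]
ft_force: [0.5, 0.4, 1.0]
opening: 0.0399
```

View pics/c12.png

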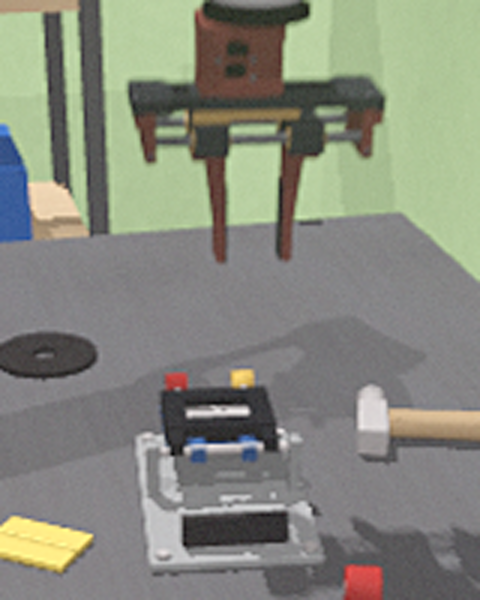

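View pics/w9.png

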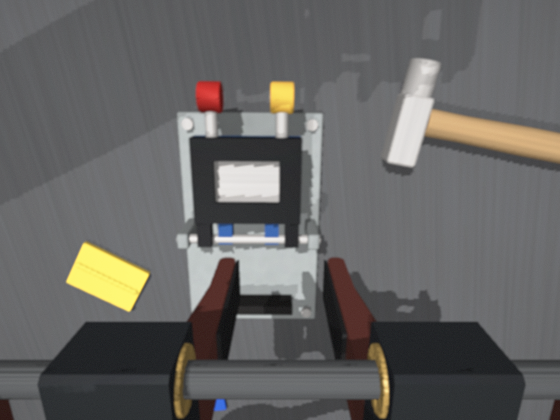

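View pics/t9.png

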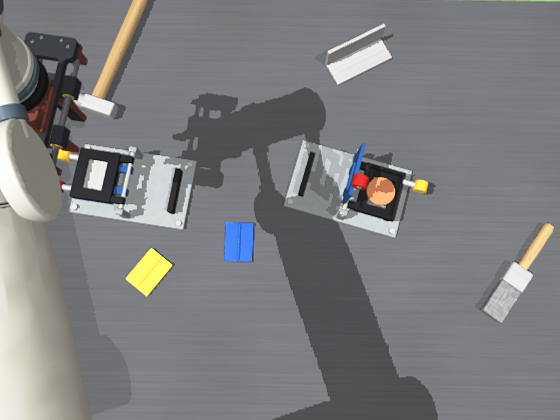

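```bash
python3 -m creep '[{"tx":0,"ty":0,"tz":-4,"yaw":0,"fingers":0.55},{"tx":0,"ty":0,"tz":-4,"yaw":0,"fingers":0.55},{"tx":0,"ty":0,"tz":-4,"yaw":0,"fingers":0.55},{"tx":0,"ty":0,"tz":-4,"yaw":0,"fingers":0.55}]'; python3 - <<'E'
from h import *
snap('side','s10');snap('wrist','w10')
crop('s10',230,100,90,80,8,'c13');crop('w10',160,60,200,190,4,'c14')
for z in(.035,.045,.055): print(z,proj('s10',[.599,.307,z]),proj('w10',[.599,.307,z]),proj('s10',[.5435,.3143,z]),proj('w10',[.5435,.3143,z]))
E
```

```text
time: 12.8
tool_pos: [0.588, 0.2346, 0.2015]
eef_rot: [-2.361, -2.07, 0.005]
ft_force: [-0.7, 0.2, -0.2]
opening: 0.0399
0.035 (np.float64(278.916945168138), np.float64(132.27558456030062)) (np.float64(283.22958162600435), np.float64(105.37647839845044)) (np.float64(257.2258827000168), np.float64(133.22092222721352)) (np.float64(219.99240480074627), np.float64(105.46756463830557))
0.045 (np.float64(278.9674373632261), np.float64(128.69538931937387)) (np.float64(283.2533164700801), np.float64(105.74985702195444)) (np.float64(257.173159680664), np.float64(129.62782531821458)) (np.float64(218.16753734076485), np.float64(105.84337321952027))
0.055 (np.float64(279.0184111828086), np.float64(125.08104405348175)) (np.float64(283.27848168181), np.float64(106.1457371080351)) (np.float64(257.1199313005245), np.float64(126.00028784980228)) (np.float64(216.232765834075), np.float64(106.24181516166063))
```

View pics/c13.png

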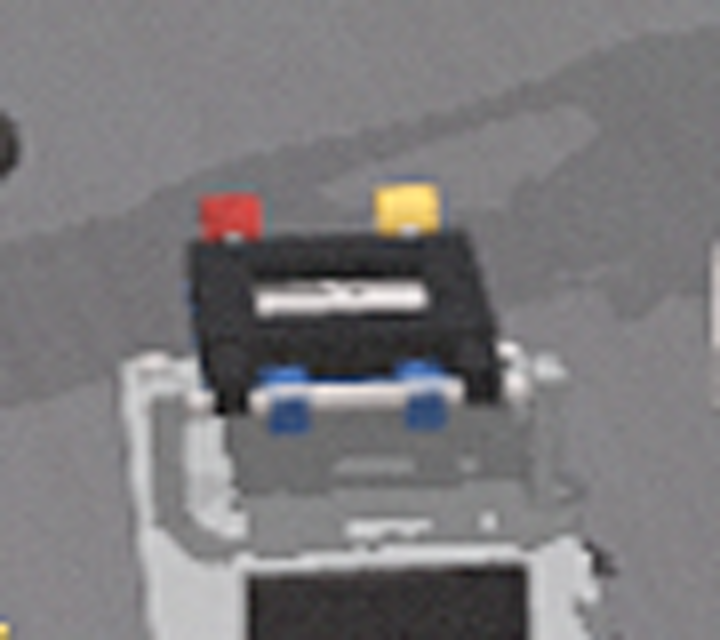

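View pics/c14.png

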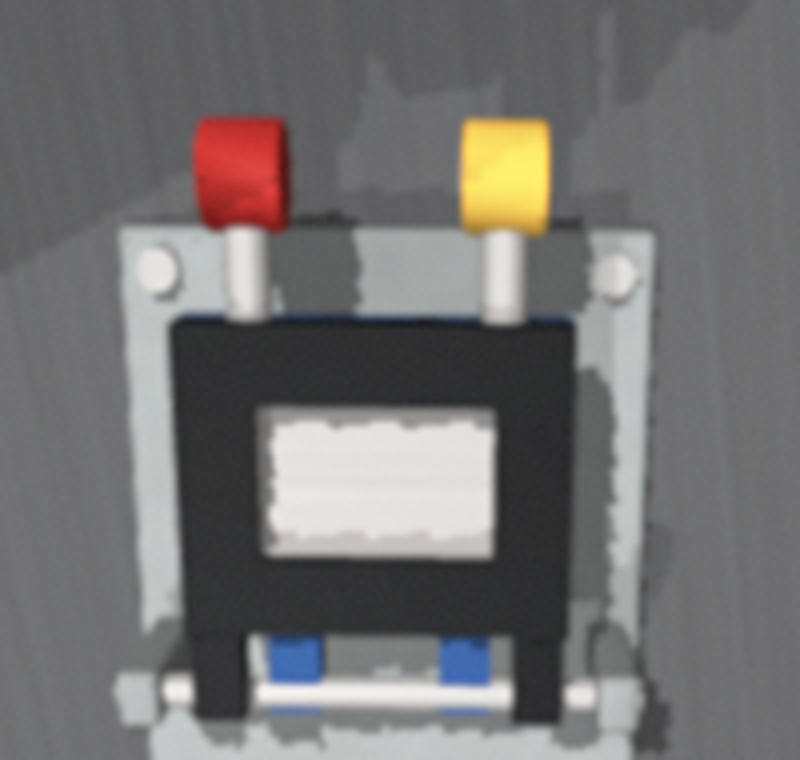

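```bash
python3 - <<'E'
from h import *
print(robot.hand_in())
E
```

```text
the job is handed in; nothing more can be done
None
```

I closed the blue lid over the steel coupon with the weld bead, then swung the tray and shut lid together over the pin to the other end stop. I handed the job in at about 13 s of the 48 s allowed; no verdict was reported.

- **Tray:** it looks level on the far side. Pressing down on its knob raised the force to 14 N with almost no movement, which fits the end stop.
- **Lid:** it appears shut. In the side view the red and yellow knobs differ in height by 1.0 px, against 0.9 px predicted. Both read about 2.6 px higher than predicted, probably because the tray frame partly hides them.
- **Coupon:** its plain underside shows through the tray window, with no weld bead. I could not measure its exact position in the pocket.
- **Other holder:** it looked unchanged in the last top picture; I judged this by eye and did not measure its lid knob.
- **Robot:** the gripper was open and well clear, at 0.20 m height and reading near-zero force. The highest force I saw in the readings between moves was about 16 N.

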